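# Load the cell chute and hold its stop pin open

## Task

These four used battery cells go into the recycling bin as one counted batch: lift the handle of the hinged pan to tip all four into the roll chute, keep it tipped until they lie still behind the stop pin, then lower the pan back to rest. Then pull the sprung stop pin fully up by its knob so that the whole batch rolls out into the bin, and finish while still holding the knob fully up, so that I can see the trough is clear. Leave the multimeter, the loupe and the blue pry tool where they are.

Things in the scene. Friction and masses are not known exactly. Their poses are not given: they have to be found in the camera images.
- chute: Aluminium roll chute for cells on a grey base plate 100x290 mm, fixed to the desk. Origin on the desk top, on the chute's centre line; z up, x across, the cells run down along -y (to the robot's right). Trough 60 mm wide inside, 66 outside, walls 37 mm high; floor slopes 22 degrees from 138 mm above the desk at y = +85 mm to the open lip 58 mm above it at y = -112 mm.
- pin_seat (a point): Centre of the stop pin's seat hole in the trough floor, 72 mm above the desk, straight below the knob. Over it a flat bridge (74 mm across the chute, 26 mm along it, top 125 mm above the desk) carries the pin's round body, 20 mm wide, up to 160 mm above the desk.
- pan (a joint): Hinge of the loading pan, rad: 0 = resting, leaning back 7 degrees so that the cells stay in; grows as its handle end is lifted, stop at 0.95. Cells begin to roll out at about 0.15; at 0.5 to 0.7 all run out within a second or so. Let go, the pan falls back to 0.
- pan_hinge (a point): Point on the pan's hinge axis (the axis is the chute's x), at the pan's open front end, on the centre line.
- pan_handle (a point): Middle of the pan's handle: a round steel bar 8 mm thick along the chute's x, straight for 40 mm, on two posts at the pan's back wall; free for 32 mm below it. Moves with the pan, about 133 mm from the hinge axis. The sheet-metal pan is 58 mm wide, 112 mm long, 26 mm deep; with the cells about 0.5 kg.
- pull_knob: Black round pull knob of the stop pin: straight grip 23 mm wide, 24 mm tall, a 32 mm flange above it. Origin on the pin's axis at the grip's mid height, 21 mm below the knob's top and 20 mm above the pin's body; 180 mm above the desk when seated, 222 mm fully up at its stop (42 mm travel, straight up). The spring pulls down with 6 N seated, 12 N fully up; let go, it snaps back.
- pin_tip (a point): Lower end of the steel stop pin (12 mm thick), which moves with the knob, 117 mm below the knob's origin. Seated it bars the trough; fully up it clears the cells.
- bin: Grey open plastic bin, 120 (x) x 150 (y) x 52 mm, walls 3 mm, loose on the desk with its near end under the chute's lip. Origin at the centre of its underside.
- cell_1: Grey round C-size battery cell, 26 mm thick, 50 mm long, 66 g, lying across the pan at the start, at the pan's back wall. Origin at its centre; x along it.
- cell_2: Grey round C-size battery cell, 26 mm thick, 50 mm long, 66 g, lying across the pan at the start, second from the back wall. Origin at its centre; x along it.
- cell_3: Grey round C-size battery cell, 26 mm thick, 50 mm long, 66 g, lying across the pan at the start, third from the back wall. Origin at its centre; x along it.
- cell_4: Grey round C-size battery cell, 26 mm thick, 50 mm long, 66 g, lying across the pan at the start, nearest the chute. Origin at its centre; x along it.
- multimeter: Yellow and black hand multimeter, 142x72x44 mm, on the desk to the right of the bin; origin at its underside. A bystander.
- loupe: Black round watchmaker's loupe, 43 mm across, 38 mm tall, on the desk behind the chute; origin at its underside. A bystander.
- spudger_blue: Blue flat pry tool, 128 mm long, 8 mm thick, on the desk near its front edge, left; origin at its underside. A bystander.
Mind the look-alikes: they are no part of the job. What is shaped like the cell_1 but green is not meant.

How it is judged:
By the outcome, as a careful person would: the job done as asked, in the order asked, and still so for the second after the job is handed in, while the arm keeps its last pose, push and grip.
It also fails if it takes over 51 s, if anything falls off the work surface, if the arm or the gripper's body presses on something with over 40 N, if the wrist force passes 120 N, or if a joint passes its speed limit or range.

## Robot

A 6-joint arm with a two-finger parallel gripper is mounted at the origin on a cart in front of the work surface, level with it; the furniture and walls round the work are solid. World frame = base frame: x ahead of the robot, y to its left, z up, the work surface at z = 0. Lengths are in m, angles in degrees, forces in N, time in s.
With the tool pointing down it reaches from about 0.3 to 0.825 m from the base axis. Payload 5.4 kg.
Tool frame: the origin (TCP) lies midway between the tips of the shut fingers; the grasp point (between the pads) lies 19 mm behind it (env.grip_depth is the distance from the TCP to the grasp point, in m); z points along the fingers, y is the line along which they close (so a half turn about z gives the same grasp; the last joint's range is limited). The gripper opens to 92 mm and grips with 3 to 60 N. Pads are 20 mm wide; open, the fingers measure 128 mm over their backs; the gripper's body (75 mm by 189 mm) begins 69 mm behind the grasp point.
Start: joints at [59.238, 9.076, 91.501, -0, 79.423, -12.038], TCP at [0.185, 0.545, 0.215] pointing down, gripper open.
Joint ranges: [-166.64, 166.64], [-54.1, 131.32], [10.49, 154.53], [-73.88, 253.88], [9.74, 151.15], [-171.62, 171.62]. Speed limits (degrees/s): [147.25, 147.25, 180, 180, 180, 180].

## Interface

Orientations are given as a 3x3 rotation matrix whose columns are the frame's x, y, z axes.
In Python, from station import env gives the robot as it stands. The module is installed in compiled form; this text tells all that it offers.
- The arm moves only by the tool servo_tool, never from a script. Its argument "rows" is a list of rows, each an object of numbers: "tx", "ty", "tz": the shift along the tool's x, y, z in cm; "roll": the turn about the tool's z in degrees; "hand": the closure, from 0 (fully open) to 1 (shut). In form: [{"tx": .., "ty": .., "tz": .., "roll": .., "hand": ..}, ...]. A call has 1 to 20 rows; each row shifts and turns the commanded pose from where the row before left it, along the tool's axes as they then stand; what a row does not reach is not made up. A row lasts 1/12 s, in which the tool goes at most 41.7 mm and 7.16 degrees, less where a joint would pass 70% of its speed; a pose out of reach is approached as far as the arm can. A call is refused whole if a number of a shift passes 4.17 or a number of a turn 7.16, either way. A call with a gripper value outside its range is refused whole. The fingers move at their own pace and stop on an object; "newtons" is the grip in N (left out, the last holds). Time passes only in rows, so rows that do not move let the fingers close. It gives the time, the measured TCP pose, the force, the opening and the grip force at its end, in the units of the state.
- env.get_obs(): the state, without advancing time (a new reading comes with each control period).
- env.get_image(name): name is "scene" or "top" or "wrist"; returns (picture, depth): 384x512x3 uint8, red, green, blue; 384x512 float32, m along the optical axis (not along the pixel's ray), 0 where there is no reading.
- env.camera_info(name): a dict with "fov_y" (degrees; the focal length in pixels is half the picture's height over the tangent of half this angle, whatever the lens; pixels are square), "cx", "cy" (the principal point, pixels), "pose" (4x4, takes a point from camera to world coordinates); the wrist camera has in their place "T_tool_cam" (4x4, takes a point from camera to tool coordinates, whose origin is the TCP and whose axes are the flange's). Camera axes: x right, y down, z forward; pixel columns grow to the right and rows downward; lengths in m; the calibration is good to about 2 mm. A picture is of the moment at which its call begins: read the wrist's pose just before it. camera_info takes no time and is no camera call.
- env.job_done(): hands the job in; it is judged then, once.
Trained networks look in the newest picture that a camera, given by its name, has taken for a name from the list of things; names that differ only in an ending like _2 or _b are one class to them, and where a whole thing is asked for, a point or a joint stands for the part that bears it (a point fixed in the world has none). Each returns a list of dicts, best first, with "conf" (0 to 1); they miss things now and then, are a little off and sometimes report something else, mostly with a low value. They report only what shows in the picture. A call takes as long as a camera call. They do not tell look-alikes from the thing itself.
- env.find_in(camera, target): "bbox" ([left, top, width, height] in pixels, round what is visible of it).
The state is a dict: "t": time; "joints": joint angles; "qvel": joint speeds; "joint_torque": joint torques, N m; "tcp_pos": TCP position; "ee_rot": TCP orientation; "force": force on the tool from outside, world axes, zero at the start; "moment": the same for the moment, N m; "opening": finger opening in m; "grasp_force": force on a finger pad.
Only numpy, scipy, OpenCV 4.12 (cv2) and the standard library are available. Lean on these libraries where they do the work, as an engineer would, in place of code of your own. Each camera call takes 0.05 s, during which the arm holds its last target. There are 200 camera calls.

## Working session

There is one attempt and no reset: what is moved stays moved. The work goes in short steps, Python scripts to look and compute and a tool call to move; the robot and the scene stay as the last step left them, time stands still between calls to the robot, and variables do not carry over. Pictures are saved under pics/ and viewed, at most 10 in all, crops included, and the job is handed in when it is done.

Besides the shell and the picture viewer there is one more tool, called after "Call:" as name(argument=value, ...), one argument or row to a line, values as JSON. servo_tool: Moves the arm, as the interface text tells. Its arguments: {"type":"object","properties":{"rows":{"type":"array","items":{"type":"object","properties":{"tx":{"type":"number"},"ty":{"type":"number"},"tz":{"type":"number"},"roll":{"type":"number"},"hand":{"type":"number"}}}},"newtons":{"type":"number"}},"required":["rows"]}

```bash
mkdir -p pics
cat > h.py <<'E'
import numpy as np, cv2
from station import env
def K(n):
    c=env.camera_info(n); return 192/np.tan(np.radians(c["fov_y"])/2),c["cx"],c["cy"]
def cloud(n,d,P=None):
    f,cx,cy=K(n); v,u=np.mgrid[:384,:512]
    p=np.stack([(u-cx)/f*d,(v-cy)/f*d,d],-1)
    T=env.camera_info(n)["pose"] if P is None else P
    return p@T[:3,:3].T+T[:3,3]
def wristP():
    o=env.get_obs(); T=np.eye(4); T[:3,:3]=o["ee_rot"]; T[:3,3]=o["tcp_pos"]
    return T@env.camera_info("wrist")["T_tool_cam"]
E
python3 - <<'E'
from h import *
ims=[]
for n in("scene","top"):
    a,d=env.get_image(n); np.save(n+"_d.npy",d); np.save(n+"_a.npy",a); c=cloud(n,d); np.save(n+"_c.npy",c)
    cv2.imwrite(f"pics/{n}.png",a[:,:,::-1])
    for t in("chute","pan","pan_handle","pull_knob","bin","cell_1"):
        for r in env.find_in(n,t)[:5]:
            l,tp,w,h=r["bbox"];u,v=int(l+w/2),int(tp+h/2)
            print(n,t,round(r["conf"],2),np.round(r["bbox"]),c[min(v,383),min(u,511)].round(3))
o=env.get_obs();print(o["t"],o["tcp_pos"],o["ee_rot"],o["opening"])
E
```

```text
scene pan 0.81 [178. 230.  50.  34.] [0.532 0.199 0.149]
scene pan_handle 0.69 [183. 230.  43.  37.] [0.524 0.205 0.154]
scene pull_knob 0.42 [185. 229.  72.  86.] [0.541 0.119 0.009]
scene cell_1 0.72 [195. 234.  23.  19.] [0.527 0.194 0.159]
scene cell_1 0.69 [176. 261.   9.  16.] [0.626 0.171 0.025]
scene cell_1 0.5 [206. 233.  16.  12.] [0.524 0.171 0.158]
top chute 0.85 [122. 181. 137.  61.] [0.505 0.08  0.129]
top pan 0.87 [122. 183.  62.  34.] [0.525 0.175 0.159]
top pan 0.29 [130. 258.  47.  12.] [0.366 0.194 0.009]
top pan_handle 0.92 [120. 179.  61.  38.] [0.528 0.18  0.16 ]
top pull_knob 0.44 [231. 213.  15.  13.] [ 0.482 -0.052  0.202]
top bin 0.77 [244. 206.  60.  51.] [ 0.484 -0.15   0.003]
top cell_1 0.74 [153. 191.  14.  21.] [0.521 0.156 0.162]
top cell_1 0.72 [232. 210.  14.  14.] [ 0.489 -0.051  0.201]
top cell_1 0.71 [133. 188.  12.  20.] [0.529 0.212 0.156]
top cell_1 0.7 [143. 188.  10.  20.] [0.527 0.185 0.161]
top cell_1 0.49 [165. 195.   8.  16.] [0.516 0.131 0.167]
0.7 [0.18461392 0.54455582 0.21463505] [[-9.47080637e-01  3.20995737e-01  5.27176118e-05]
 [ 3.20995740e-01  9.47080637e-01  4.96758718e-05]
 [-3.39820863e-05  6.39691851e-05 -9.99999997e-01]] 0.09193295770718565
```

Run:
```python
from h import *
a=np.load("top_a.npy")[160:290,90:330,::-1]
s=np.load("scene_a.npy")[180:330,120:320,::-1]
cv2.imwrite("pics/topc.png",cv2.resize(a,None,fx=3.3,fy=3.3,interpolation=2))
cv2.imwrite("pics/scenec.png",cv2.resize(s,None,fx=4,fy=4,interpolation=2))
c=np.load("top_c.npy")
# top: knob flange pts
m=(c[...,2]>.19)&(c[...,2]<.215)&(c[...,0]>.4)&(c[...,1]<.0)
print("knob",m.sum(),c[m].mean(0),c[m].min(0),c[m].max(0))
# row along pan handle region
v=np.arange(180,215,2)
for u in (118,120,122,124,126,128,130,132): print(u,[tuple((c[i,u]*1000).astype(int)) for i in range(184,216,3)])
```

```text
knob 620 [ 0.66951426 -0.23389435  0.20117976] [ 0.47442488 -0.43462761  0.1900028 ] [ 0.81389735 -0.03615561  0.21499822]
118 [(np.int64(593), np.int64(331), np.int64(3)), (np.int64(585), np.int64(332), np.int64(-1)), (np.int64(573), np.int64(326), np.int64(9)), (np.int64(564), np.int64(324), np.int64(10)), (np.int64(556), np.int64(326), np.int64(3)), (np.int64(547), np.int64(325), np.int64(2)), (np.int64(538), np.int64(324), np.int64(0)), (np.int64(529), np.int64(323), np.int64(0)), (np.int64(520), np.int64(320), np.int64(3)), (np.int64(511), np.int64(320), np.int64(0)), (np.int64(502), np.int64(319), np.int64(0))]
120 [(np.int64(594), np.int64(326), np.int64(0)), (np.int64(586), np.int64(326), np.int64(-3)), (np.int64(574), np.int64(320), np.int64(8)), (np.int64(564), np.int64(318), np.int64(10)), (np.int64(557), np.int64(320), np.int64(1)), (np.int64(548), np.int64(319), np.int64(0)), (np.int64(538), np.int64(317), np.int64(2)), (np.int64(530), np.int64(318), np.int64(-2)), (np.int64(521), np.int64(317), np.int64(-3)), (np.int64(512), np.int64(316), np.int64(-3)), (np.int64(503),
[... 2395 characters left out ...]
054)), (np.int64(506), np.int64(229), np.int64(157)), (np.int64(522), np.int64(286), np.int64(0)), (np.int64(514), np.int64(285), np.int64(-2)), (np.int64(504), np.int64(283), np.int64(0))]
132 [(np.int64(557), np.int64(225), np.int64(176)), (np.int64(587), np.int64(288), np.int64(0)), (np.int64(578), np.int64(288), np.int64(-1)), (np.int64(568), np.int64(285), np.int64(3)), (np.int64(559), np.int64(284), np.int64(2)), (np.int64(522), np.int64(226), np.int64(157)), (np.int64(515), np.int64(228), np.int64(149)), (np.int64(508), np.int64(227), np.int64(148)), (np.int64(523), np.int64(281), np.int64(-2)), (np.int64(514), np.int64(279), np.int64(0)), (np.int64(505), np.int64(278), np.int64(-2))]
```

View pics/topc.png

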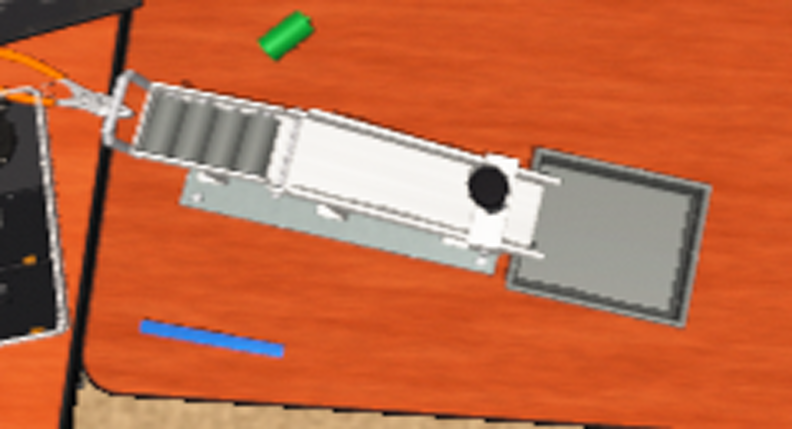

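View pics/scenec.png

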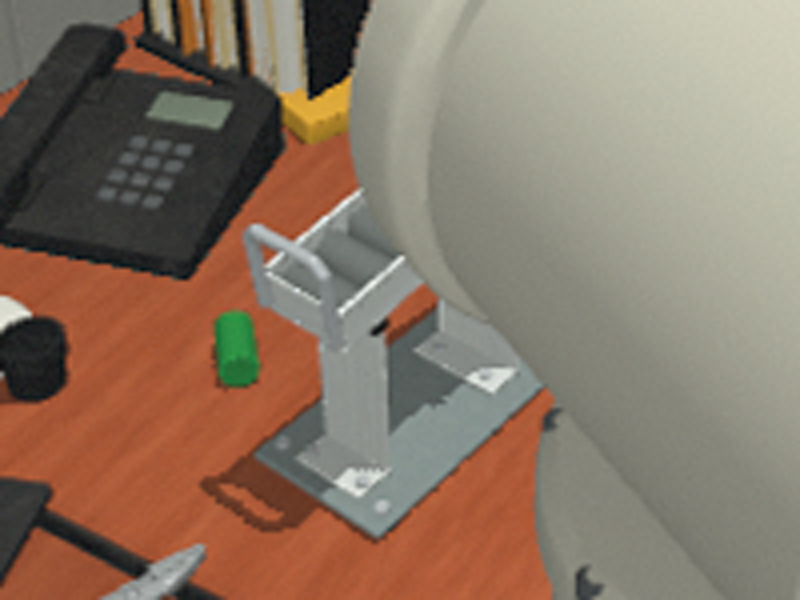

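The top crop shows four grey cells in the pan, with the pan handle at about full-image px (126,193) and the knob at px (238,217). The bin is at the right. The green cell at px (177,170) is the look-alike: it lies on the desk, not in the pan, so I leave it alone. Next I move above the handle for a close look.

Call:
servo_tool(
  rows=[
    {"tz": -3, "roll": -4.8, "hand": 0.6},
    {"tz": -3.5, "roll": -4.8, "hand": 0.6},
    {"tx": -2.6, "ty": -1.69, "hand": 0.6},
    {"tx": -2.6, "ty": -1.69, "hand": 0.6},
    {"tx": -2.6, "ty": -1.69, "hand": 0.6},
    {"tx": -2.6, "ty": -1.69, "hand": 0.6},
    {"tx": -2.6, "ty": -1.69, "hand": 0.6},
    {"tx": -2.6, "ty": -1.69, "hand": 0.6},
    {"tx": -2.6, "ty": -1.69, "hand": 0.6},
    {"tx": -2.6, "ty": -1.69, "hand": 0.6},
    {"tx": -2.6, "ty": -1.69, "hand": 0.6},
    {"tx": -2.6, "ty": -1.69, "hand": 0.6},
    {"tx": -2.6, "ty": -1.69, "hand": 0.6},
    {"tx": -2.6, "ty": -1.69, "hand": 0.6},
    {"tx": -2.6, "ty": -1.69, "hand": 0.6},
    {"tx": -2.6, "ty": -1.69, "hand": 0.6},
    {"tx": -2.6, "ty": -1.69, "hand": 0.6},
    {"hand": 0.6},
    {"hand": 0.6},
  ],
)

```text
validation failed for argument at $.ro...
```

Run:
```python
from h import *
o=env.get_obs();P=wristP()
a,d=env.get_image("wrist"); c=cloud("wrist",d,P); np.save("w_c.npy",c)
cv2.imwrite("pics/w1.png",a[:,:,::-1])
print(o["t"],o["tcp_pos"],o["ee_rot"][:,1],o["opening"],o["force"])
m=(c[...,2]>.17)&(c[...,2]<.21)&(d>.05)&(c[...,1]>.2)&(c[...,1]<.26)&(c[...,0]>.48)&(c[...,0]<.58)
p=c[m];print(m.sum(),p.mean(0),p.min(0),p.max(0)) if len(p) else 0
q=p[p[:,2]>.186]
if len(q)>5: print(len(q),q.mean(0),np.polyfit(q[:,0],q[:,1],1),q[:,0].min(),q[:,0].max(),np.percentile(q[:,2],[5,50,95]))
# knob refinement from top
t=np.load("top_c.npy")[200:232,225:255].reshape(-1,3)
t=t[(t[:,2]>.185)&(t[:,2]<.22)];print("knob",len(t),t.mean(0),t.min(0),t.max(0))
```

```text
0.7 [0.18461392 0.54455582 0.21463505] [3.20995737e-01 9.47080637e-01 6.39691851e-05] 0.09193295770718565 [-0.54611813 -0.4227741   0.10627909]
knob 135 [ 0.48917998 -0.05121766  0.20091767] [ 0.47442488 -0.06600615  0.19536894] [ 0.5049381  -0.03615561  0.20495587]
```

View pics/w1.png

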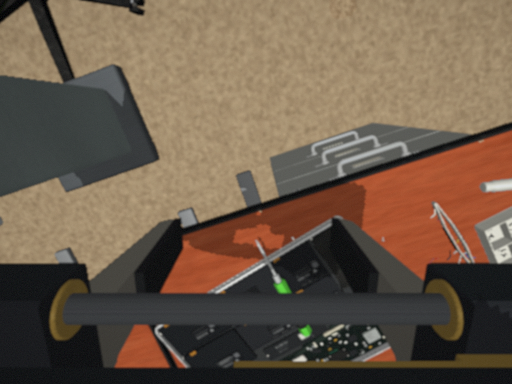

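The wrist picture shows only the start view over the desk edge, because the move call was refused. I'll resend it with every field filled in.

Call:
servo_tool(
  rows=[
    {"tx": 0, "ty": 0, "tz": -3, "roll": -4.8, "hand": 0.6},
    {"tx": 0, "ty": 0, "tz": -3.5, "roll": -4.8, "hand": 0.6},
    {"tx": -2.6, "ty": -1.69, "tz": 0, "roll": 0, "hand": 0.6},
    {"tx": -2.6, "ty": -1.69, "tz": 0, "roll": 0, "hand": 0.6},
    {"tx": -2.6, "ty": -1.69, "tz": 0, "roll": 0, "hand": 0.6},
    {"tx": -2.6, "ty": -1.69, "tz": 0, "roll": 0, "hand": 0.6},
    {"tx": -2.6, "ty": -1.69, "tz": 0, "roll": 0, "hand": 0.6},
    {"tx": -2.6, "ty": -1.69, "tz": 0, "roll": 0, "hand": 0.6},
    {"tx": -2.6, "ty": -1.69, "tz": 0, "roll": 0, "hand": 0.6},
    {"tx": -2.6, "ty": -1.69, "tz": 0, "roll": 0, "hand": 0.6},
    {"tx": -2.6, "ty": -1.69, "tz": 0, "roll": 0, "hand": 0.6},
    {"tx": -2.6, "ty": -1.69, "tz": 0, "roll": 0, "hand": 0.6},
    {"tx": -2.6, "ty": -1.69, "tz": 0, "roll": 0, "hand": 0.6},
    {"tx": -2.6, "ty": -1.69, "tz": 0, "roll": 0, "hand": 0.6},
    {"tx": -2.6, "ty": -1.69, "tz": 0, "roll": 0, "hand": 0.6},
    {"tx": -2.6, "ty": -1.69, "tz": 0, "roll": 0, "hand": 0.6},
    {"tx": -2.6, "ty": -1.69, "tz": 0, "roll": 0, "hand": 0.6},
    {"tx": 0, "ty": 0, "tz": 0, "roll": 0, "hand": 0.6},
    {"tx": 0, "ty": 0, "tz": 0, "roll": 0, "hand": 0.6},
  ],
  newtons=20,
)

```text
t: 2.33
tcp_pos: [0.5301, 0.2314, 0.2793]
ee_rot: [[-0.987, 0.161, -0.001], [0.161, 0.987, 0.0], [0.001, -0.0, -1.0]]
force: [0.0, 0.4, -0.6]
opening: 0.0363
grasp_force: 0.0
```

Run:
```python
from h import *
o=env.get_obs();P=wristP()
a,d=env.get_image("wrist"); c=cloud("wrist",d,P); np.save("w_c.npy",c)
cv2.imwrite("pics/w2.png",a[:,:,::-1])
m=(c[...,2]>.145)&(c[...,2]<.21)&(d>.05)&(c[...,1]>.2)&(c[...,1]<.26)&(c[...,0]>.48)&(c[...,0]<.58)
p=c[m];print(m.sum())
q=p[p[:,2]>.186]
if len(q)>5: print(len(q),q.mean(0),np.polyfit(q[:,0],q[:,1],1),q[:,0].min(),q[:,0].max(),np.percentile(q[:,2],[5,50,95]))
# points near centre line in chute frame relative to knob
k=np.array([.4885,-.051]);y=np.array([.161,.987]);x=np.array([.987,-.161])
for nm in("w_c.npy","top_c.npy"):
    C=np.load(nm).reshape(-1,3); r=C[:,:2]-k; s=r@y-.077; w=r@x
    print(nm)
    for a0 in np.arange(.06,.225,.006):
        g=(abs(s-a0)<.003)&(abs(w)<.015)&(C[:,2]>.1)&(C[:,2]<.23)
        e=(abs(s-a0)<.003)&(abs(w)<.05)&(C[:,2]>.1)&(C[:,2]<.23)
        if g.sum()>2: print(round(a0,3),g.sum(),np.percentile(C[g,2],[10,50,90]).round(3), "w",w[e].min().round(3),w[e].max().round(3))
```

```text
2131
528 [0.5292274  0.23602048 0.19241918] [-0.1542504   0.31765401] 0.5024521403852337 0.5605574697617108 [0.18779515 0.19293225 0.19463405]
w_c.npy
0.06 114 [0.125 0.126 0.127] w -0.037 0.031
0.066 114 [0.127 0.128 0.129] w -0.037 0.03
0.072 117 [0.129 0.131 0.132] w -0.036 0.03
0.078 120 [0.132 0.133 0.134] w -0.036 0.03
0.084 110 [0.134 0.135 0.137] w -0.039 0.03
0.09 107 [0.139 0.141 0.143] w -0.04 0.029
0.096 24 [0.142 0.143 0.143] w -0.04 0.026
0.102 88 [0.159 0.162 0.164] w -0.033 0.026
0.108 152 [0.164 0.165 0.166] w -0.033 0.026
0.114 185 [0.164 0.166 0.166] w -0.033 0.026
0.12 220 [0.16  0.163 0.165] w -0.033 0.026
0.126 164 [0.153 0.157 0.159] w -0.032 0.027
0.132 145 [0.16  0.161 0.162] w -0.032 0.026
0.138 177 [0.162 0.162 0.163] w -0.033 0.026
0.144 192 [0.159 0.161 0.163] w -0.033 0.026
0.15 191 [0.149 0.155 0.158] w -0.033 0.025
0.156 144 [0.155 0.157 0.158] w -0.033 0.025
0.162 170 [0.158 0.159 0.16 ] w -0.033 0.026
0.168 175 [0.157 0.158 0.16 ] w -0.032 0.026
0.174 183 [0.147 0.154 0.156] w -0.033 0.025
0.18 144 [0.149 0.153 0.154] w -0.033 0.026
0.186 151 [0.155 
[... 737 characters left out ...]
.028
0.126 28 [0.156 0.159 0.162] w -0.029 0.029
0.132 30 [0.16  0.162 0.166] w -0.029 0.027
0.138 27 [0.162 0.164 0.165] w -0.029 0.029
0.144 20 [0.16  0.161 0.164] w -0.029 0.028
0.15 22 [0.152 0.155 0.158] w -0.03 0.029
0.156 34 [0.156 0.159 0.162] w -0.029 0.028
0.162 26 [0.159 0.161 0.163] w -0.03 0.028
0.168 22 [0.158 0.159 0.162] w -0.029 0.029
0.174 16 [0.151 0.153 0.157] w -0.03 0.027
0.18 35 [0.151 0.155 0.157] w -0.029 0.029
0.186 28 [0.155 0.157 0.159] w -0.03 0.028
0.192 24 [0.156 0.158 0.159] w -0.029 0.028
0.198 14 [0.152 0.154 0.157] w -0.03 0.028
0.204 29 [0.149 0.153 0.156] w -0.031 0.029
0.21 31 [0.191 0.194 0.197] w -0.031 0.029
0.216 10 [0.193 0.195 0.195] w -0.024 0.023
```

View pics/w2.png

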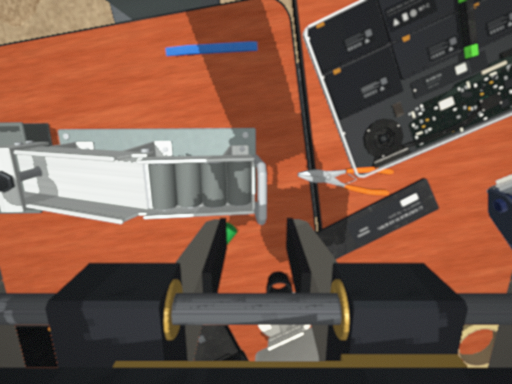

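The wrist view shows the handle bar at px (262,192) and the four cells between px (150,185) and (250,185). The bar centre comes out at about (0.532, 0.235, 0.1895). That agrees with the 133 mm radius to a hinge near s=0.089, z=0.14. I'll descend and pinch the bar.

Call:
servo_tool(
  rows=[
    {"tx": -0.1, "ty": 0.4, "tz": 2.6, "roll": 0, "hand": 0.6},
    {"tx": 0, "ty": 0, "tz": 2.6, "roll": 0, "hand": 0.6},
    {"tx": 0, "ty": 0, "tz": 2.6, "roll": 0, "hand": 0.6},
    {"tx": 0, "ty": 0, "tz": 2.6, "roll": 0, "hand": 0.6},
    {"tx": 0, "ty": 0, "tz": 0, "roll": 0, "hand": 0.6},
    {"tx": 0, "ty": 0, "tz": 0, "roll": 0, "hand": 1},
    {"tx": 0, "ty": 0, "tz": 0, "roll": 0, "hand": 1},
    {"tx": 0, "ty": 0, "tz": 0, "roll": 0, "hand": 1},
    {"tx": 0, "ty": 0, "tz": 0, "roll": 0, "hand": 1},
    {"tx": 0, "ty": 0, "tz": 0, "roll": 0, "hand": 1},
    {"tx": 0, "ty": 0, "tz": 0, "roll": 0, "hand": 1},
  ],
  newtons=20,
)

```text
t: 3.3
tcp_pos: [0.532, 0.2362, 0.1775]
ee_rot: [[-0.987, 0.159, 0.003], [0.159, 0.987, 0.0], [-0.003, 0.001, -1.0]]
force: [-1.3, -0.5, 5.9]
opening: 0.0069
grasp_force: 20.0
```

Call:
servo_tool(
  rows=[
    {"tx": 0, "ty": -0.27, "tz": -0.6, "roll": 0, "hand": 1},
    {"tx": 0, "ty": -0.27, "tz": -0.6, "roll": 0, "hand": 1},
    {"tx": 0, "ty": -0.34, "tz": -0.58, "roll": 0, "hand": 1},
    {"tx": 0, "ty": -0.34, "tz": -0.58, "roll": 0, "hand": 1},
  ],
  newtons=20,
)

```text
t: 3.63
tcp_pos: [0.53, 0.2244, 0.2001]
ee_rot: [[-0.987, 0.159, 0.002], [0.159, 0.987, 0.001], [-0.002, 0.002, -1.0]]
force: [4.6, 1.2, -1.5]
opening: 0.007
grasp_force: 20.0
```

Call:
servo_tool(
  rows=[
    {"tx": 0, "ty": -0.4, "tz": -0.53, "roll": 0, "hand": 1},
    {"tx": 0, "ty": -0.4, "tz": -0.53, "roll": 0, "hand": 1},
    {"tx": 0, "ty": -0.44, "tz": -0.49, "roll": 0, "hand": 1},
    {"tx": 0, "ty": -0.44, "tz": -0.49, "roll": 0, "hand": 1},
    {"tx": 0, "ty": -0.49, "tz": -0.45, "roll": 0, "hand": 1},
    {"tx": 0, "ty": -0.49, "tz": -0.45, "roll": 0, "hand": 1},
    {"tx": 0, "ty": -0.54, "tz": -0.4, "roll": 0, "hand": 1},
    {"tx": 0, "ty": -0.54, "tz": -0.4, "roll": 0, "hand": 1},
    {"tx": 0, "ty": 0, "tz": 0, "roll": 0, "hand": 1},
    {"tx": 0, "ty": 0, "tz": 0, "roll": 0, "hand": 1},
    {"tx": 0, "ty": 0, "tz": 0, "roll": 0, "hand": 1},
    {"tx": 0, "ty": 0, "tz": 0, "roll": 0, "hand": 1},
    {"tx": 0, "ty": 0, "tz": 0, "roll": 0, "hand": 1},
    {"tx": 0, "ty": 0, "tz": 0, "roll": 0, "hand": 1},
    {"tx": 0, "ty": 0, "tz": 0, "roll": 0, "hand": 1},
    {"tx": 0, "ty": 0, "tz": 0, "roll": 0, "hand": 1},
    {"tx": 0, "ty": 0, "tz": 0, "roll": 0, "hand": 1},
    {"tx": 0, "ty": 0, "tz": 0, "roll": 0, "hand": 1},
    {"tx": 0, "ty": 0, "tz": 0, "roll": 0, "hand": 1},
    {"tx": 0, "ty": 0, "tz": 0, "roll": 0, "hand": 1},
  ],
  newtons=20,
)

```text
t: 5.3
tcp_pos: [0.5244, 0.1884, 0.2381]
ee_rot: [[-0.987, 0.158, 0.004], [0.158, 0.987, 0.002], [-0.003, 0.003, -1.0]]
force: [4.1, 4.2, 4.7]
opening: 0.0074
grasp_force: 20.0
```

Run:
```python
from h import *
env.get_image("top");a,d=env.get_image("top");b,_=env.get_image("wrist")
x=cv2.resize(a[165:265,100:320,::-1],(770,350),interpolation=2);y=b[100:240,:,::-1]
y=cv2.resize(y,(770,210));cv2.imwrite("pics/t2.png",np.vstack([x,y]))
for n in("top","wrist"): print(n,[(round(r["conf"],2),np.round(r["bbox"])) for r in env.find_in(n,"cell_1")])
```

```text
top [(0.74, array([209., 207.,  13.,  17.])), (0.65, array([170., 162.,  16.,  17.])), (0.55, array([218., 211.,  14.,  18.])), (0.46, array([230., 216.,   5.,  14.]))]
wrist [(0.98, array([ 85., 164.,  36.,  48.])), (0.84, array([ 34., 157.,  22.,  45.])), (0.74, array([ 71., 158.,  24.,  51.])), (0.56, array([ 51., 160.,  23.,  45.]))]
```

View pics/t2.png

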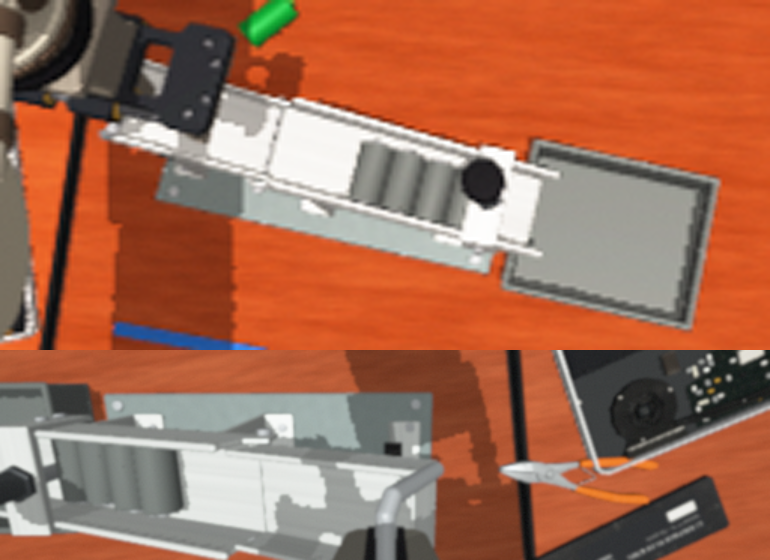

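All four cells now lie in the trough behind the pin, at wrist px (45–103, 180), and the pan is empty. I hold a further second while they settle, then lower the pan along the same arc.

Call:
servo_tool(
  rows=[
    {"tx": 0, "ty": 0, "tz": 0, "roll": 0, "hand": 1},
    {"tx": 0, "ty": 0, "tz": 0, "roll": 0, "hand": 1},
    {"tx": 0, "ty": 0, "tz": 0, "roll": 0, "hand": 1},
    {"tx": 0, "ty": 0, "tz": 0, "roll": 0, "hand": 1},
    {"tx": 0, "ty": 0, "tz": 0, "roll": 0, "hand": 1},
    {"tx": 0, "ty": 0, "tz": 0, "roll": 0, "hand": 1},
    {"tx": 0, "ty": 0, "tz": 0, "roll": 0, "hand": 1},
    {"tx": 0, "ty": 0, "tz": 0, "roll": 0, "hand": 1},
    {"tx": 0, "ty": 0, "tz": 0, "roll": 0, "hand": 1},
    {"tx": 0, "ty": 0, "tz": 0, "roll": 0, "hand": 1},
    {"tx": 0, "ty": 0, "tz": 0, "roll": 0, "hand": 1},
    {"tx": 0, "ty": 0, "tz": 0, "roll": 0, "hand": 1},
  ],
  newtons=20,
)

```text
t: 6.55
tcp_pos: [0.5244, 0.1884, 0.2381]
ee_rot: [[-0.987, 0.158, 0.004], [0.158, 0.987, 0.002], [-0.003, 0.003, -1.0]]
force: [2.7, 5.5, 5.9]
opening: 0.0072
grasp_force: 20.0
```

Run:
```python
from h import *
env.get_image("wrist")
for n in("wrist",): print(n,[(round(r["conf"],2),np.round(r["bbox"])) for r in env.find_in(n,"cell_1")])
```

```text
wrist [(0.83, array([ 86., 164.,  36.,  48.])), (0.75, array([ 68., 159.,  30.,  48.])), (0.74, array([  1., 126., 294., 158.])), (0.63, array([ 36., 159.,  18.,  42.])), (0.55, array([ 49., 160.,  28.,  46.]))]
```

Call:
servo_tool(
  rows=[
    {"tx": 0, "ty": 0.54, "tz": 0.4, "roll": 0, "hand": 1},
    {"tx": 0, "ty": 0.54, "tz": 0.4, "roll": 0, "hand": 1},
    {"tx": 0, "ty": 0.49, "tz": 0.45, "roll": 0, "hand": 1},
    {"tx": 0, "ty": 0.49, "tz": 0.45, "roll": 0, "hand": 1},
    {"tx": 0, "ty": 0.44, "tz": 0.49, "roll": 0, "hand": 1},
    {"tx": 0, "ty": 0.44, "tz": 0.49, "roll": 0, "hand": 1},
    {"tx": 0, "ty": 0.4, "tz": 0.53, "roll": 0, "hand": 1},
    {"tx": 0, "ty": 0.4, "tz": 0.53, "roll": 0, "hand": 1},
    {"tx": 0, "ty": 0.34, "tz": 0.58, "roll": 0, "hand": 1},
    {"tx": 0, "ty": 0.34, "tz": 0.58, "roll": 0, "hand": 1},
    {"tx": 0, "ty": 0.27, "tz": 0.6, "roll": 0, "hand": 1},
    {"tx": 0, "ty": 0.27, "tz": 0.6, "roll": 0, "hand": 1},
    {"tx": 0, "ty": 0, "tz": 0, "roll": 0, "hand": 1},
    {"tx": 0, "ty": 0, "tz": 0, "roll": 0, "hand": 1},
  ],
  newtons=20,
)

```text
t: 7.82
tcp_pos: [0.532, 0.2361, 0.1768]
ee_rot: [[-0.987, 0.158, 0.002], [0.158, 0.987, -0.001], [-0.002, -0.0, -1.0]]
force: [2.1, 0.8, 5.1]
opening: 0.0075
grasp_force: 20.0
```

The cells are still and the pan is back at its rest height. Releasing the bar and moving above the knob.

Call:
servo_tool(
  rows=[
    {"tx": 0, "ty": 0, "tz": 0, "roll": 0, "hand": 0.6},
    {"tx": 0, "ty": 0, "tz": 0, "roll": 0, "hand": 0.6},
    {"tx": 0, "ty": 0, "tz": 0, "roll": 0, "hand": 0.6},
    {"tx": 0, "ty": 0, "tz": -2.6, "roll": 0, "hand": 0.6},
    {"tx": 0, "ty": 0, "tz": -2.6, "roll": 0, "hand": 0.6},
    {"tx": 0, "ty": 0, "tz": -2.6, "roll": 0, "hand": 0.6},
    {"tx": 0, "ty": 0, "tz": -2.6, "roll": 0, "hand": 0.6},
    {"tx": -0.03, "ty": -2.9, "tz": 0, "roll": 0, "hand": 0.2},
    {"tx": -0.03, "ty": -2.9, "tz": 0, "roll": 0, "hand": 0.2},
    {"tx": -0.03, "ty": -2.9, "tz": 0, "roll": 0, "hand": 0.2},
    {"tx": -0.03, "ty": -2.9, "tz": 0, "roll": 0, "hand": 0.2},
    {"tx": -0.03, "ty": -2.9, "tz": 0, "roll": 0, "hand": 0.2},
    {"tx": -0.03, "ty": -2.9, "tz": 0, "roll": 0, "hand": 0.2},
    {"tx": -0.03, "ty": -2.9, "tz": 0, "roll": 0, "hand": 0.2},
    {"tx": -0.03, "ty": -2.9, "tz": 0, "roll": 0, "hand": 0.2},
    {"tx": -0.03, "ty": -2.9, "tz": 0, "roll": 0, "hand": 0.2},
    {"tx": -0.03, "ty": -2.9, "tz": 0, "roll": 0, "hand": 0.2},
    {"tx": 0, "ty": 0, "tz": 0, "roll": 0, "hand": 0.2},
    {"tx": 0, "ty": 0, "tz": 0, "roll": 0, "hand": 0.2},
  ],
  newtons=20,
)

```text
t: 9.4
tcp_pos: [0.4873, -0.0514, 0.2789]
ee_rot: [[-0.987, 0.161, -0.002], [0.161, 0.987, 0.001], [0.002, 0.0, -1.0]]
force: [0.7, -0.9, 0.6]
opening: 0.0735
grasp_force: 0.0
```

Run:
```python
from h import *
o=env.get_obs();P=wristP();a,d=env.get_image("wrist"); c=cloud("wrist",d,P)
cv2.imwrite("pics/w3.png",a[:,:,::-1])
m=(c[...,2]>.185)&(c[...,2]<.215)&(abs(c[...,0]-.489)<.035)&(abs(c[...,1]+.051)<.035)
p=c[m];print(len(p),p.mean(0),p.min(0),p.max(0))
print(o["tcp_pos"])
for t in("pull_knob","cell_1"): print(t,[(round(r["conf"],2),np.round(r["bbox"])) for r in env.find_in("wrist",t)])
```

```text
980 [ 0.48570308 -0.04971843  0.19939947] [ 0.47116156 -0.06556772  0.19318261] [ 0.50197593 -0.03410384  0.20194291]
[ 0.48732616 -0.05137216  0.27886492]
pull_knob [(0.77, array([242., 181.,  33.,  32.])), (0.35, array([304., 152.,  28.,  41.]))]
cell_1 [(0.91, array([389., 220.,  26.,  32.])), (0.84, array([324., 155.,  29.,  44.])), (0.81, array([305., 152.,  27.,  44.])), (0.81, array([272., 152.,   8.,  36.])), (0.75, array([283., 153.,  21.,  40.]))]
```

View pics/w3.png

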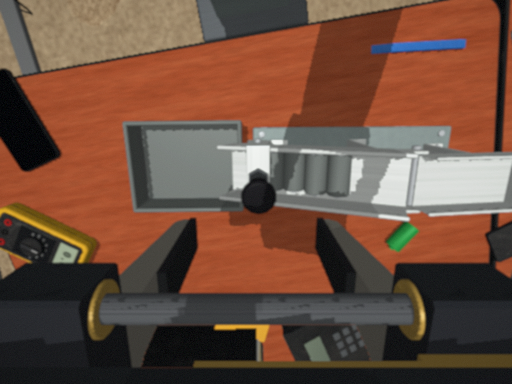

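The wrist view shows the knob at px (258,196) with the cells queued behind it, px (272–350, 172). The pan is resting and empty. The knob is at about (0.4865, -0.050), so the tool is already centred over it. Descending and gripping.

Call:
servo_tool(
  rows=[
    {"tx": 0.05, "ty": 0.1, "tz": 2.5, "roll": 0, "hand": 0.2},
    {"tx": 0, "ty": 0, "tz": 2.5, "roll": 0, "hand": 0.2},
    {"tx": 0, "ty": 0, "tz": 2.5, "roll": 0, "hand": 0.2},
    {"tx": 0, "ty": 0, "tz": 2.5, "roll": 0, "hand": 0.2},
    {"tx": 0, "ty": 0, "tz": 2.3, "roll": 0, "hand": 0.2},
    {"tx": 0, "ty": 0, "tz": 0, "roll": 0, "hand": 0.2},
    {"tx": 0, "ty": 0, "tz": 0, "roll": 0, "hand": 1},
    {"tx": 0, "ty": 0, "tz": 0, "roll": 0, "hand": 1},
    {"tx": 0, "ty": 0, "tz": 0, "roll": 0, "hand": 1},
    {"tx": 0, "ty": 0, "tz": 0, "roll": 0, "hand": 1},
    {"tx": 0, "ty": 0, "tz": 0, "roll": 0, "hand": 1},
    {"tx": 0, "ty": 0, "tz": 0, "roll": 0, "hand": 1},
    {"tx": 0, "ty": 0, "tz": 0, "roll": 0, "hand": 1},
    {"tx": 0, "ty": 0, "tz": 0, "roll": 0, "hand": 1},
  ],
  newtons=50,
)

```text
t: 10.72
tcp_pos: [0.488, -0.0497, 0.1572]
ee_rot: [[-0.987, 0.159, 0.001], [0.159, 0.987, -0.0], [-0.001, -0.0, -1.0]]
force: [-2.3, 0.5, 2.9]
opening: 0.029
grasp_force: 50.0
```

The opening reads 29 mm. That suggests the fingers are on the flange rather than the 23 mm grip. I'll regrip 10 mm lower and compare.

Call:
servo_tool(
  rows=[
    {"tx": 0, "ty": 0, "tz": 0, "roll": 0, "hand": 0.4},
    {"tx": 0, "ty": 0, "tz": 0, "roll": 0, "hand": 0.4},
    {"tx": 0, "ty": 0, "tz": 0, "roll": 0, "hand": 0.4},
    {"tx": 0, "ty": 0, "tz": 1.0, "roll": 0, "hand": 0.4},
    {"tx": 0, "ty": 0, "tz": 0, "roll": 0, "hand": 0.4},
    {"tx": 0, "ty": 0, "tz": 0, "roll": 0, "hand": 1},
    {"tx": 0, "ty": 0, "tz": 0, "roll": 0, "hand": 1},
    {"tx": 0, "ty": 0, "tz": 0, "roll": 0, "hand": 1},
    {"tx": 0, "ty": 0, "tz": 0, "roll": 0, "hand": 1},
    {"tx": 0, "ty": 0, "tz": 0, "roll": 0, "hand": 1},
    {"tx": 0, "ty": 0, "tz": 0, "roll": 0, "hand": 1},
    {"tx": 0, "ty": 0, "tz": 0, "roll": 0, "hand": 1},
    {"tx": 0, "ty": 0, "tz": 0, "roll": 0, "hand": 1},
    {"tx": 0, "ty": 0, "tz": 0, "roll": 0, "hand": 1},
  ],
  newtons=50,
)

```text
t: 11.88
tcp_pos: [0.4878, -0.0497, 0.1467]
ee_rot: [[-0.987, 0.159, 0.0], [0.159, 0.987, -0.0], [-0.0, -0.0, -1.0]]
force: [0.1, -0.6, 0.5]
opening: 0.0289
grasp_force: 50.0
```

The opening doesn't change with depth, so the fingers bear on the 32 mm flange whatever the height. The 3 mm difference fits pad give, since the 8 mm bar read 7. I'll put the pad centres on the flange itself, with a moderate grip that friction should easily hold at 12 N, and lift.

Call:
servo_tool(
  rows=[
    {"tx": 0, "ty": 0, "tz": 0, "roll": 0, "hand": 0.4},
    {"tx": 0, "ty": 0, "tz": 0, "roll": 0, "hand": 0.4},
    {"tx": 0, "ty": 0, "tz": 0, "roll": 0, "hand": 0.4},
    {"tx": 0, "ty": 0, "tz": -1.5, "roll": 0, "hand": 0.4},
    {"tx": 0, "ty": 0, "tz": -1.5, "roll": 0, "hand": 0.4},
    {"tx": 0, "ty": 0, "tz": 0, "roll": 0, "hand": 0.4},
    {"tx": 0, "ty": 0, "tz": 0, "roll": 0, "hand": 1},
    {"tx": 0, "ty": 0, "tz": 0, "roll": 0, "hand": 1},
    {"tx": 0, "ty": 0, "tz": 0, "roll": 0, "hand": 1},
    {"tx": 0, "ty": 0, "tz": 0, "roll": 0, "hand": 1},
    {"tx": 0, "ty": 0, "tz": 0, "roll": 0, "hand": 1},
    {"tx": 0, "ty": 0, "tz": 0, "roll": 0, "hand": 1},
    {"tx": 0, "ty": 0, "tz": 0, "roll": 0, "hand": 1},
  ],
  newtons=38,
)

```text
t: 12.97
tcp_pos: [0.4871, -0.0495, 0.1756]
ee_rot: [[-0.987, 0.159, -0.002], [0.159, 0.987, 0.0], [0.002, -0.0, -1.0]]
force: [0.1, -2.0, -6.3]
opening: 0.0298
grasp_force: 38.0
```

Call:
servo_tool(
  rows=[
    {"tx": 0, "ty": 0, "tz": -0.4, "roll": 0, "hand": 1},
    {"tx": 0, "ty": 0, "tz": 0, "roll": 0, "hand": 1},
    {"tx": 0, "ty": 0, "tz": 0, "roll": 0, "hand": 1},
    {"tx": 0, "ty": 0, "tz": 0, "roll": 0, "hand": 1},
  ],
  newtons=38,
)

```text
t: 13.3
tcp_pos: [0.4871, -0.0495, 0.1802]
ee_rot: [[-0.987, 0.159, -0.002], [0.159, 0.987, 0.0], [0.002, -0.0, -1.0]]
force: [-1.4, -2.1, -5.7]
opening: 0.0293
grasp_force: 38.0
```

Run:
```python
from h import *
P=wristP();a,d=env.get_image("wrist"); c=cloud("wrist",d,P)
cv2.imwrite("pics/w4.png",a[120:280,130:420,::-1])
m=(c[...,2]>.19)&(c[...,2]<.225)&(abs(c[...,0]-.4865)<.014)&(abs(c[...,1]+.05)<.014)
print(m.sum(),np.percentile(c[m,2],[10,50,90])) if m.any() else print(0)
```

```text
2478 [0.20293909 0.20431901 0.20541237]
```

The knob follows the fingers: its top rose about 5 mm. Now the full lift.

Call:
servo_tool(
  rows=[
    {"tx": 0, "ty": 0, "tz": -0.95, "roll": 0, "hand": 1},
    {"tx": 0, "ty": 0, "tz": -0.95, "roll": 0, "hand": 1},
    {"tx": 0, "ty": 0, "tz": -0.95, "roll": 0, "hand": 1},
    {"tx": 0, "ty": 0, "tz": -0.95, "roll": 0, "hand": 1},
    {"tx": 0, "ty": 0, "tz": 0, "roll": 0, "hand": 1},
    {"tx": 0, "ty": 0, "tz": 0, "roll": 0, "hand": 1},
  ],
  newtons=45,
)

```text
t: 13.85
tcp_pos: [0.4871, -0.0494, 0.2186]
ee_rot: [[-0.987, 0.159, -0.002], [0.159, 0.987, 0.0], [0.002, -0.0, -1.0]]
force: [-2.8, -3.5, -11.7]
opening: 0.0294
grasp_force: 45.0
```

Run:
```python
from h import *
P=wristP();a,d=env.get_image("wrist"); c=cloud("wrist",d,P)
t,_=env.get_image("top")
cv2.imwrite("pics/w5.png",np.vstack([cv2.resize(a[60:300,60:460,::-1],(600,360)),cv2.resize(t[180:260,180:330,::-1],(440,235),interpolation=2)[:, :440] if 0 else cv2.resize(t[185:245,180:330,::-1],(600,240),interpolation=2)]))
m=(c[...,2]>.19)&(c[...,2]<.26)&(abs(c[...,0]-.4865)<.014)&(abs(c[...,1]+.05)<.014)
print(m.sum(),np.percentile(c[m,2],[10,50,90])) if m.any() else print(0)
for n in("wrist","top"): print(n,[(round(r["conf"],2),np.round(r["bbox"])) for r in env.find_in(n,"cell_1")])
```

```text
2702 [0.22818464 0.24149981 0.24262044]
wrist [(0.88, array([405., 246.,  34.,  26.])), (0.86, array([218., 161.,  21.,  40.])), (0.8, array([268., 162.,  19.,  50.])), (0.71, array([ 95., 121., 144., 109.])), (0.65, array([197., 155.,  22.,  45.])), (0.51, array([240., 167.,   6.,  14.]))]
top [(0.51, array([171., 160.,  15.,  18.])), (0.46, array([249., 225.,   5.,  10.]))]
```

View pics/w5.png

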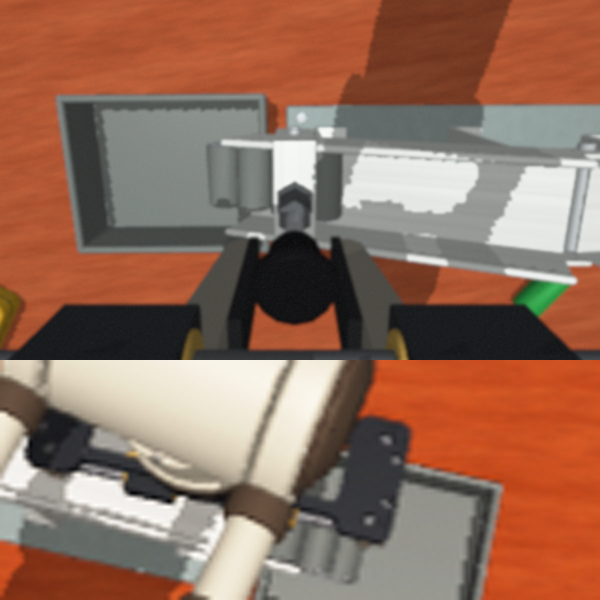

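The batch is rolling out, with cells at the lip and in the bin. The tool has risen 43 mm and feels 11.7 N, so the knob is at or near full height. A small nudge confirms the stop, then I wait.

Call:
servo_tool(
  rows=[
    {"tx": 0, "ty": 0, "tz": -0.1, "roll": 0, "hand": 1},
    {"tx": 0, "ty": 0, "tz": 0, "roll": 0, "hand": 1},
    {"tx": 0, "ty": 0, "tz": 0, "roll": 0, "hand": 1},
    {"tx": 0, "ty": 0, "tz": 0, "roll": 0, "hand": 1},
    {"tx": 0, "ty": 0, "tz": 0, "roll": 0, "hand": 1},
    {"tx": 0, "ty": 0, "tz": 0, "roll": 0, "hand": 1},
    {"tx": 0, "ty": 0, "tz": 0, "roll": 0, "hand": 1},
    {"tx": 0, "ty": 0, "tz": 0, "roll": 0, "hand": 1},
    {"tx": 0, "ty": 0, "tz": 0, "roll": 0, "hand": 1},
    {"tx": 0, "ty": 0, "tz": 0, "roll": 0, "hand": 1},
    {"tx": 0, "ty": 0, "tz": 0, "roll": 0, "hand": 1},
    {"tx": 0, "ty": 0, "tz": 0, "roll": 0, "hand": 1},
    {"tx": 0, "ty": 0, "tz": 0, "roll": 0, "hand": 1},
    {"tx": 0, "ty": 0, "tz": 0, "roll": 0, "hand": 1},
    {"tx": 0, "ty": 0, "tz": 0, "roll": 0, "hand": 1},
    {"tx": 0, "ty": 0, "tz": 0, "roll": 0, "hand": 1},
    {"tx": 0, "ty": 0, "tz": 0, "roll": 0, "hand": 1},
    {"tx": 0, "ty": 0, "tz": 0, "roll": 0, "hand": 1},
  ],
  newtons=45,
)

```text
t: 15.55
tcp_pos: [0.4871, -0.0495, 0.2188]
ee_rot: [[-0.987, 0.159, -0.002], [0.159, 0.987, 0.0], [0.002, 0.0, -1.0]]
force: [-3.9, -3.8, -17.8]
opening: 0.0292
grasp_force: 45.0
```

Run:
```python
from h import *
P=wristP();a,d=env.get_image("wrist"); c=cloud("wrist",d,P)
t,_=env.get_image("top")
cv2.imwrite("pics/w6.png",np.vstack([cv2.resize(a[60:300,60:460,::-1],(600,360)),cv2.resize(t[185:245,180:330,::-1],(600,240),interpolation=2)]))
m=(c[...,2]>.232)&(c[...,2]<.26)&(abs(c[...,0]-.4865)<.014)&(abs(c[...,1]+.05)<.014)
print(np.percentile(c[m,2],[10,50,90]))
```

```text
[0.24052862 0.24178933 0.24286064]
```

View pics/w6.png

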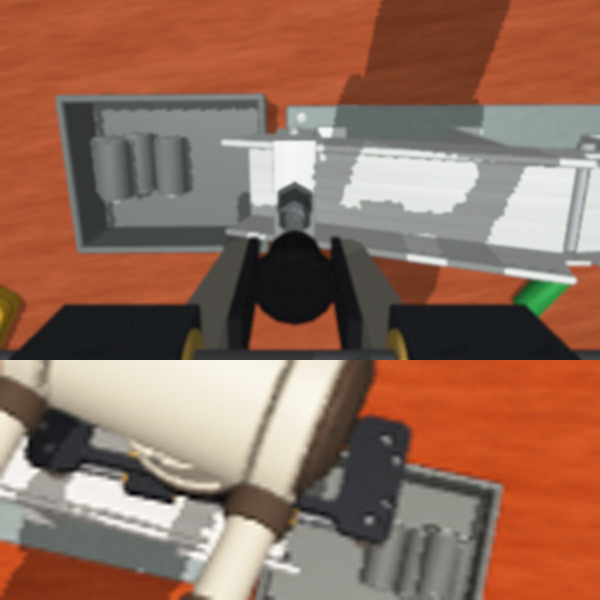

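The knob is against its stop: force is up to 17.8 N with no motion. Before handing in, I'll check the cell count in the bin with one zoomed crop.

Run:
```python
from h import *
P=wristP();a,d=env.get_image("wrist"); t,_=env.get_image("top")
A=cv2.resize(a[120:230,95:300,::-1],(800,430),interpolation=2);B=cv2.resize(t[210:248,240:310,::-1],None,fx=4.4,fy=4.4,interpolation=2)
B=cv2.copyMakeBorder(B,0,0,0,800-B.shape[1],0);cv2.imwrite("pics/z.png",np.vstack([A,B]))
c=cloud("wrist",d,P); v=165
print([(u,*(c[v,u]*1000).round().astype(int).tolist()) for u in range(104,206,4)])
```

```text
[(104, 446, -220, 53), (108, 447, -217, 51), (112, 449, -218, 41), (116, 450, -217, 32), (120, 452, -218, 20), (124, 451, -203, 43), (128, 451, -195, 50), (132, 451, -190, 50), (136, 452, -187, 47), (140, 453, -182, 47), (144, 454, -180, 42), (148, 457, -181, 27), (152, 458, -176, 28), (156, 459, -172, 25), (160, 460, -168, 22), (164, 460, -162, 25), (168, 461, -156, 27), (172, 462, -151, 28), (176, 463, -147, 26), (180, 464, -143, 23), (184, 468, -144, 1), (188, 469, -139, 2), (192, 469, -133, 2), (196, 470, -128, 2), (200, 471, -123, 2), (204, 472, -118, 2)]
```

View pics/z.png

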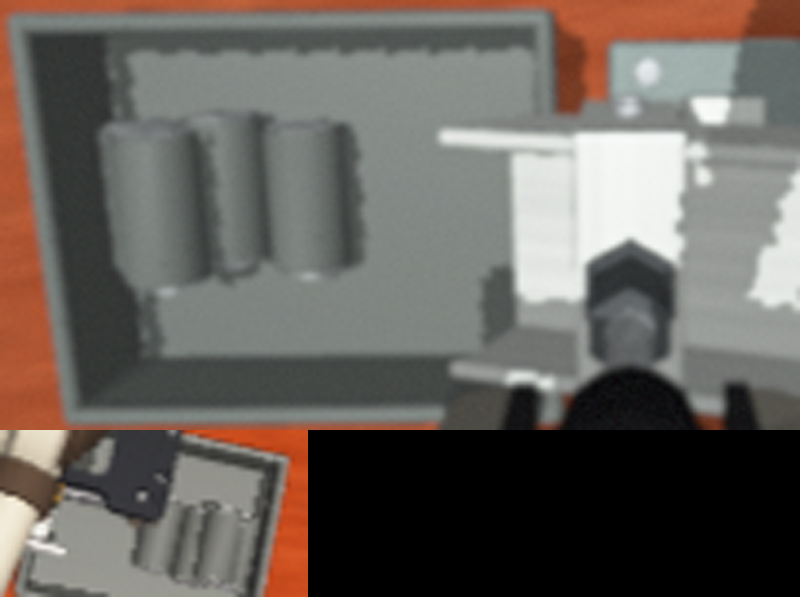

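The bin holds all four. Two lie on the floor with their tops at 28 mm. A third rides with its top at 50 mm, which needs the fourth under it against the end wall; that cell's edge shows in the top view. The visible part of the trough is clear.

```bash
python3 -c "
from station import env
print(env.job_done())"
```

```text
the job is handed in; nothing more can be done
None
```

I tipped all four cells into the chute, lowered the pan back to rest, and released the batch into the bin; the job is handed in with the gripper still holding the knob at its upper stop. I counted three cells directly and inferred the fourth from one cell riding 50 mm high. The trough looked clear except under the bridge, which I couldn't see. I didn't touch the multimeter, loupe or blue pry tool.

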